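# Bring the cart wheel's valve stem upright for the air chuck

## Robot

A 7-joint arm with a two-finger parallel gripper is mounted at the origin on the work surface. World frame = base frame: x ahead of the robot, y to its left, z up, the work surface at z = 0. Lengths are in m, angles in rad, forces in N, time in s.
With the tool pointing down it reaches from about 0.4 to 0.9 m from the base axis. Payload 5.5 kg.
Tool frame: the origin (TCP) lies midway between the tips of the shut fingers; the grasp point (between the pads) lies 19 mm behind it (manip.grip_depth is the distance from the TCP to the grasp point, in m); z points along the fingers, x is the direction in which the jaws open and shut, and the axes are right-handed (so a half turn about z gives the same grasp; the last joint's range is limited). The gripper opens to 92 mm and grips with 3 to 60 N. Pads are 19 mm wide; open, the fingers measure 130 mm over their backs; the gripper's body (75 mm by 190 mm) begins 47 mm behind the grasp point.
Start: joints at [1.537, 0.501, -0.427, 1.55, 0.221, 1.138, -0.21], TCP at [0.19, -0.622, 0.227] pointing down, gripper open.
Joint ranges: [-2.88, 2.88], [-0.31, 2.03], [-1.54, 1.56], [0.2, 2.42], [-1.41, 4.55], [0.19, 2.02], [-2.57, 2.57]. Speed limits (rad/s): [2.57, 2.57, 3.14, 3.14, 3.14, 3.14, 3.14].

## Interface

Orientations are given as a unit quaternion [x, y, z, w].
In Python, from bench import manip, effector, viewer gives the robot as it stands. Calls block until the motion is done:
- manip.move_pose(position, orientation): joint-space move of the TCP to a pose.
- manip.servo_line(position, ori=None, vel=0.15): straight line of the TCP; ori=None keeps the orientation; vel is the mean speed in m/s.
- manip.movej(angles): joint-space move.
- effector.open_jaws() and effector.close(f_grip=None): open the fingers fully, or close them until they stop; f_grip is the grip in N (None keeps the last).
- manip.sleep(seconds).
- manip.solve_ik(position, orientation): joint angles nearest the present ones, or None.
- viewer.get_image(name): name is "scene" or "top" or "wrist"; returns the picture (420x560x3 uint8, red, green, blue); there is no depth.
- viewer.get_calibration(name): a dict with "vfov" (degrees; the focal length in pixels is half the picture's height over the tangent of half this angle, whatever the lens; pixels are square), "cx", "cy" (the principal point, pixels), "eye" and "attitude" of the camera in the world. Camera axes: x right, y down, z forward; pixel columns grow to the right and rows downward; lengths in m; the calibration is good to about 2 mm. A picture is of the moment at which its call begins: read the wrist's pose just before it. get_calibration takes no time and is no camera call; for the wrist camera it gives the pose at the moment of the call.
A pose or a line that the arm cannot do raises manip.PlanningError and nothing moves.
- manip.hand_in(): hands the job in, once; it reports no verdict.
Readings, each from a call of its own:
- manip.current_clock(): time.
- manip.current_q(): joint angles.
- manip.current_joint_velocities(): joint speeds.
- manip.current_tau(): joint torques, N m.
- manip.current_tool_pos(): TCP position.
- manip.current_tcp_rot(): TCP orientation.
- manip.current_force(): force on the tool from outside, world axes, zero at the start.
- manip.current_wrist_torque(): the same for the moment, N m.
- manip.current_finger_gap(): finger opening in m.
Only numpy, scipy, OpenCV 4.12 (cv2) and the standard library are available. Lean on these libraries where they do the work, as an engineer would, in place of code of your own. Each camera call takes 0.05 s, during which the arm holds its last target. There are 200 camera calls.

## Task

The parts-cart wheel held by its fork in the bench vice is to be aired. With the outside of the fingers, pinching and holding nothing, gently push the wheel round by its spokes, spoke after spoke as needed, until the valve is at the very bottom of the rim with its stem pointing straight up at the axle, ready for an air chuck to be pressed down on it, and leave the wheel standing still. The tyre is still flat and would creep on the rim, so keep off the tyre and the valve, and leave the tin, bottle, wrench and gauge where they are.

Things in the scene. Friction and masses are not known exactly. Their poses are not given: they have to be found in the camera images.
- stand: Fixed: grey iron bench vice (200 mm high) holding level the steerer of a green two-legged cart fork. Origin on the bench, straight under the wheel's centre. x = axle direction, pointing away from the robot (turned 0.05 to 0.55 rad to the right of world x), z up. Vice centre at y = +305 mm, its jaws reach to y = +230 mm; screw and bar point to +x.
- fork_crown (a point): Middle of the fork's crown (128 x 26 x 34 mm), axes as stand, 176 mm from the axle towards +y. From it two 21 mm tubes, at x = -53 and +53 mm, run level to the axle at 185 mm height; drop-outs to y = -21 mm, nuts to x = -71 and +71 mm. Above, below and on the -y side of the axle the wheel is clear of the fork.
- wheel: Aluminium cart wheel on a level axle, no stops, either way round. Origin at its centre, 185 mm up; x = axle (the stand's x). Hub 56 mm across, 88 mm long. Rim: inside radius 97 mm, x = -17 to 17 mm. One spoke points along the wheel's +z, opposite the valve; +z straight up is the goal. It drags (0.1 N m, about 2 N at a spoke), stays where left, hardly coasts.
- spoke (a point): Halfway along the spoke opposite the valve, 62 mm from the wheel's centre along the wheel's +z (at the goal it is straight above the axle). There are five such straight radial spokes, 72 degrees apart, from hub to rim, each 13 mm wide and 30 mm deep (x = -15 to +15 mm); within 45 mm of the centre they swell to 17 x 36 mm.
- tyre: Black rubber tyre, turning with the wheel: outside radius 150 mm, inside radius 103 mm, 47 mm wide (x = -23.5 to +23.5 mm). Origin and axes as wheel.
- valve: Brass valve stem with black cap, 22 mm long, 9 to 15 mm thick, turning with the wheel. It stands inward from the rim, midway between two spokes, in the middle plane. Origin at its foot on the rim, 97 mm from the wheel's centre; z runs along the stem from rim to axle, so z straight up (valve at 6 o'clock) is the goal. Its tip is 75 mm from the centre.
- tin: Loose bystander: closed dark metal tin, 74 mm across, 85 mm high, standing behind the wheel (far from the robot), near the vice. Origin at its underside.
- bottle: Loose bystander: closed white bottle, 58 mm across, 165 mm high, standing in front of the wheel's right edge. Origin at its underside.
- wrench: Loose bystander: steel wrench 170 mm long, lying flat on the bench in front of the wheel. Origin at the middle of its underside, x along it.
- gauge: Loose bystander: pencil tyre gauge, a steel rod 125 mm long and 13 to 18 mm thick, lying on the bench in front of the wheel. Origin at the middle of its underside, x along it.

How it is judged:
At the end, for the whole second after the job is handed in: The valve stem points straight up within 0.10 rad (about 6 degrees), valve at the bottom of the rim, and the wheel is at rest (angle between valve's own z axis and vertical below 0.1 rad and angular speed of wheel below 0.05 rad/s); the robot touches nothing.
It fails at once if the tyre is pushed (more than 5 N) (contact force between any of the fingers, the arm and tyre above 5 N).
It fails at once if the valve is pushed (more than 4 N) (contact force between any of the fingers, the arm and valve above 4 N).
It fails at once if the wheel is pinched or pushed roughly (more than 25 N) (contact force between any of the fingers, the arm and wheel above 25 N).
It fails at once if the wheel is spun (faster than 3 rad/s) (angular speed of wheel above 3 rad/s).
It fails at once if a bystander is moved more than 15 mm or lifted (distance of any of tin, bottle, wrench, gauge from where it was at the start of the episode above 0.015 m).
It also fails if it takes over 72 s, if anything falls off the work surface, if the arm or the gripper's body presses on something with over 40 N, if the wrist force passes 120 N, or if a joint passes its speed limit or range.

## Working session

There is one attempt and no reset: what is moved stays moved. The work goes in short steps, each a Python script; the robot and the scene stay as the last script left them, time stands still between calls to the robot, and variables do not carry over. Pictures are saved under pics/ and viewed, about 8 in all and at most 12, crops included, and the job is handed in when it is done.

```bash
ls; mkdir -p pics; python3 - <<'E'
from bench import manip, effector, viewer
import cv2
print(manip.current_clock())
for n in ("scene","top"):
    im=viewer.get_image(n); cv2.imwrite(f"pics/{n}0.png",im[:,:,::-1])
    print(n,viewer.get_calibration(n))
print(viewer.get_calibration("wrist"), manip.current_tcp_rot())
E
python3 -c "
import cv2,numpy as np
cv2.imwrite('pics/a.png',cv2.imread('pics/scene0.png'))"
```

```text
pics
0.0
scene {'vfov': 51.27740424491134, 'cx': 284.0586663951168, 'cy': 214.94291207112184, 'eye': array([ 0.39604176, -0.29856546,  0.99877978]), 'attitude': array([ 0.92631102, -0.33735659,  0.05892912, -0.15705346])}
top {'vfov': 54.40140826748993, 'cx': 284.82329976278777, 'cy': 207.6888434776479, 'eye': array([ 0.42613819, -0.07191365,  0.98003108]), 'attitude': array([-0.68788362,  0.71699265, -0.08389768,  0.07549072])}
{'vfov': 65.36657942543442, 'cx': 277.1023553738078, 'cy': 204.00037964009573, 'eye': array([ 0.26569786, -0.59884863,  0.38424931]), 'attitude': array([ 0.79514489, -0.58851579, -0.08799413,  0.1168366 ])} [ 8.03890768e-01 -5.94776302e-01 -7.07871530e-04 -5.31549684e-04]
```

View pics/scene0.png

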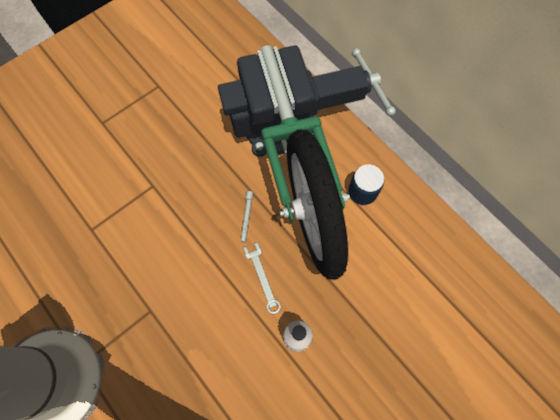

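View pics/top0.png

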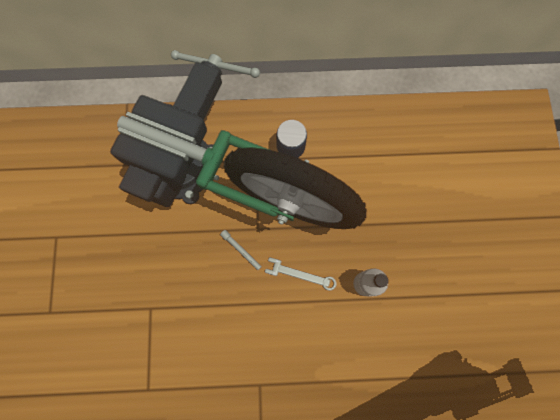

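Scene and top both show the wheel (scene hub ~(298,210), top hub ~(288,205)), the green fork going to the vice, the bottle, wrench and gauge on the robot side and the tin behind. I'll enlarge both around the wheel.

```bash
cat > h.py <<'E'
import numpy as np, cv2
from scipy.spatial.transform import Rotation as R
from bench import manip, effector, viewer
def ray(c,u,v,H=420):
    f=H/2/np.tan(np.radians(c["vfov"])/2)
    d=R.from_quat(c["attitude"]).apply([(u-c["cx"])/f,(v-c["cy"])/f,1]); return np.array(c["eye"]),d
def onz(c,u,v,z):
    e,d=ray(c,u,v); return e+d*(z-e[2])/d[2]
def proj(c,p,H=420):
    f=H/2/np.tan(np.radians(c["vfov"])/2)
    q=R.from_quat(c["attitude"]).inv().apply(np.array(p)-c["eye"]); return np.array([c["cx"]+f*q[...,0]/q[...,2],c["cy"]+f*q[...,1]/q[...,2]]).T
E
python3 - <<'E'
from h import *
a=cv2.imread('pics/scene0.png')[110:290,240:390]; b=cv2.imread('pics/top0.png')[120:240,180:380]
a=cv2.resize(a,(450,540),interpolation=cv2.INTER_CUBIC) # x3
b=cv2.resize(b,None,fx=3,fy=3,interpolation=cv2.INTER_CUBIC)
cv2.imwrite('pics/za.png',a);cv2.imwrite('pics/zb.png',b)
E
```

```text
(no output)
```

View pics/za.png

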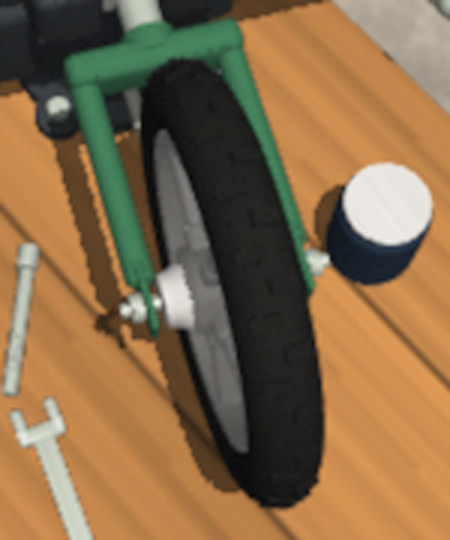

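View pics/zb.png

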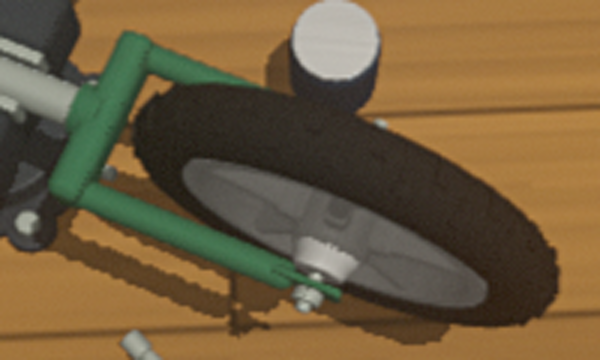

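The crops show near nut at scene (283,213)/top (282,219), far nut at scene (346,197)/top (307,161). Crown ends are at scene (266,133),(317,123) and top (203,183),(224,134). No spoke angle can be read reliably from here, so the wrist camera must look at the wheel face.

```bash
python3 - <<'E'
from h import *
S=viewer.get_calibration("scene");T=viewer.get_calibration("top")
def tri(a,b):
    e1,d1=ray(S,*a);e2,d2=ray(T,*b)
    A=np.c_[d1,-d2];t=np.linalg.lstsq(A,e2-e1,rcond=None)[0]
    p,q=e1+t[0]*d1,e2+t[1]*d2; return (p+q)/2,np.linalg.norm(p-q)
N=[("nearnut",(282.7,212.7),(281.7,219.3)),("farnut",(346,197.3),(306.7,161)),("c1",(266,133.3),(202.7,183.3)),("c2",(317.3,122.7),(224,134)),("bottlecap",(298,333),(381,281)),("tin top",(369,178),(292,132))]
P={}
for n,a,b in N: P[n]=tri(a,b);print(n,P[n], onz(S,*a,.185),onz(T,*b,.185))
c=(P["nearnut"][0]+P["farnut"][0])/2;d=P["farnut"][0]-P["nearnut"][0];print(c,np.arctan2(d[1],d[0]),np.linalg.norm(d))
m=(P["c1"][0]+P["c2"][0])/2-c;print(m,np.hypot(*m[:2]),np.arctan2(-m[0],m[1])*1, )
for n,p in (("gauge a",(249,194)),("gauge b",(244,240)),("wr a",(252,252)),("wr b",(273,307)),("bottle",(298,345))): print(n,onz(S,*p,0.0))
# wrist cam in tool frame
W=viewer.get_calibration("wrist");r=R.from_quat(manip.current_tcp_rot())
print("cam in tool",r.inv().apply(W["eye"]-manip.current_tool_pos()),(r.inv()*R.from_quat(W["attitude"])).as_matrix().round(3))
E
```

```text
nearnut (array([ 0.58290142, -0.07796523,  0.18962221]), np.float64(0.0028190386434056936)) [ 0.58252247 -0.07663787  0.185     ] [ 0.58525666 -0.07814581  0.185     ]
farnut (array([ 0.70130981, -0.13378608,  0.18901904]), np.float64(0.004283286888271041)) [ 0.70053419 -0.13294723  0.185     ] [ 0.70498201 -0.13432507  0.185     ]
c1 (array([0.66343184, 0.07568389, 0.1987581 ]), np.float64(0.003252146261703907)) [0.66976034 0.08212822 0.185     ] [0.66589499 0.07839741 0.185     ]
c2 (array([0.77460245, 0.03577734, 0.17535682]), np.float64(0.0009485002948469118)) [0.76965552 0.03182842 0.185     ] [0.7709353  0.03447084 0.185     ]
bottlecap (array([ 0.4576632 , -0.26967759,  0.16065153]), np.float64(8.122174565199763e-05)) [ 0.45583381 -0.27051196  0.185     ] [ 0.45676551 -0.26380648  0.185     ]
tin top (array([ 0.81186226, -0.11145741,  0.08468673]), np.float64(0.002504023536656026)) [ 0.76500977 -0.13199551  0.185     ] [ 0.76985377 -0.10713259  0.185     ]
[ 0.64210562 -0.10587565  0.18932063] -0.4405286136593383 0.1309078914555933
[ 0.07691153  0.16160627 -0.00226317] 0.17897477200785644 -0.4441980592943891
gauge a [0.5927925  0.06447763 0.        ]
gauge b [ 0.5104757  -0.01986095  0.        ]
wr a [ 0.50670377 -0.05491244  0.        ]
wr b [ 4.63251465e-01 -1.84888929e-01  1.11022302e-16]
bottle [ 0.45284325 -0.28344319  0.        ]
cam in tool [ 0.00072495 -0.07901897 -0.15847742] [[ 1.    -0.    -0.001]
 [ 0.001  0.957  0.289]
 [ 0.001 -0.289  0.957]]
```

```bash
cat >> h.py <<'E'
C=np.array([.642,-.106,.185]); yaw=-.442
Rs=R.from_euler('z',yaw)
def pose(x,y,z,pitch,az=0):
    """stand coords relative to wheel centre (m); pitch down, az about z (deg)"""
    Xs=np.array([1,0,0]);
    base=R.from_matrix(np.array([[0,0,1],[-1,0,0],[0,-1,0]]).astype(float)) # tool x=-Ys, y=-Z, z=Xs
    r=Rs*R.from_euler('z',az,degrees=True)*R.from_euler('y',pitch,degrees=True)*base
    return C+Rs.apply([x,y,z]), r.as_quat()
E
python3 - <<'E'
from h import *
print(manip.current_clock())
for pitch in (0,15,30,45):
  for az in (-20,0,20,40):
    o=[]
    for p in [(-.02,-.05,.05),(-.02,.05,.05),(-.02,0,.065),(-.1,0,.1),(-.18,0,.1)]:
        q=manip.solve_ik(*[a.tolist() for a in pose(*p,pitch,az)]); o.append("--" if q is None else "ok")
    print(pitch,az,o, None if q is None else np.round(q,2))
E
```

```text
0.1
0 -20 ['ok', 'ok', 'ok', 'ok', '--'] None
0 0 ['--', 'ok', '--', '--', '--'] None
0 20 ['--', '--', '--', '--', '--'] None
0 40 ['ok', 'ok', 'ok', '--', '--'] None
15 -20 ['ok', 'ok', 'ok', 'ok', '--'] None
15 0 ['--', '--', '--', '--', '--'] None
15 20 ['--', '--', '--', '--', '--'] None
15 40 ['ok', '--', '--', '--', '--'] None
30 -20 ['ok', 'ok', 'ok', 'ok', 'ok'] [ 0.46  0.32 -1.29  2.4   1.41  1.42  2.22]
30 0 ['--', 'ok', 'ok', '--', '--'] None
30 20 ['--', '--', '--', '--', '--'] None
30 40 ['ok', 'ok', 'ok', '--', '--'] None
45 -20 ['ok', 'ok', 'ok', '--', '--'] None
45 0 ['ok', 'ok', 'ok', '--', '--'] None
45 20 ['ok', 'ok', 'ok', 'ok', '--'] None
45 40 ['ok', 'ok', 'ok', 'ok', '--'] None
```

```bash
cat >> h.py <<'E'
def rolled(p,roll):
    return p[0],(R.from_quat(p[1])*R.from_euler('z',roll,degrees=True)).as_quat()
E
python3 - <<'E'
from h import *
q0=np.array(manip.current_q())
for roll in (0,90,180,-90):
 for pitch in (30,50):
  for az in (-20,0,20):
    for p in [(-.02,0,.065),(-.15,0,.2)]:
        q=manip.solve_ik(*[a.tolist() for a in rolled(pose(*p,pitch,az),roll)])
        if q is not None: print(roll,pitch,az,p,np.round(q,2))
E
```

```text
0 30 -20 (-0.02, 0, 0.065) [-0.77  0.36  0.46  2.25  1.54  0.77  2.24]
0 30 -20 (-0.15, 0, 0.2) [-1.83 -0.27  1.06  2.32  1.33  1.41  2.54]
0 30 0 (-0.02, 0, 0.065) [-0.6   0.23  0.46  2.42  2.26  0.6   1.94]
0 50 -20 (-0.02, 0, 0.065) [-1.25  0.6   1.37  2.1  -0.19  0.4  -2.29]
0 50 0 (-0.02, 0, 0.065) [-1.12  0.27  1.19  2.21  0.23  0.19 -2.25]
0 50 0 (-0.15, 0, 0.2) [ 0.23 -0.29 -0.41  2.21  0.46  0.67 -2.49]
0 50 20 (-0.02, 0, 0.065) [ 1.09  0.22 -1.05  2.19  0.95  0.22 -2.41]
90 30 -20 (-0.02, 0, 0.065) [ 0.2   0.4  -0.65  2.22  1.67  1.14  0.72]
90 30 -20 (-0.15, 0, 0.2) [ 0.29 -0.08 -0.88  2.27  1.18  1.09  1.06]
90 30 0 (-0.02, 0, 0.065) [ 0.93  0.57 -1.29  2.38  2.11  1.1   0.89]
90 50 -20 (-0.02, 0, 0.065) [ 0.83  0.55 -1.29  2.04  1.4   1.16  1.2 ]
90 50 -20 (-0.15, 0, 0.2) [-0.19 -0.13 -0.21  2.11  0.74  1.02  1.59]
90 50 0 (-0.02, 0, 0.065) [ 1.05  0.39 -1.29  2.16  1.4   0.71  1.52]
90 50 0 (-0.15, 0, 0.2) [-0.58 -0.3   0.23  2.22  0.77  0.83  1.94]
90 50 20 (-0.02, 0, 0.065) [-0.74  0.14  0.94  2.24 -0.93  0.19 -2.22]
180 30 -20 (-0.02, 0, 0.065) [ 0.49  0.54 -1.02  2.
[... 390 characters left out ...]
0.15, 0, 0.2) [-0.02 -0.28 -0.21  2.21  0.57  0.71  0.54]
180 50 20 (-0.02, 0, 0.065) [ 1.09  0.22 -1.05  2.19  0.95  0.22  0.73]
-90 30 -20 (-0.02, 0, 0.065) [ 0.66  0.77 -1.3   2.2   1.86  1.59 -2.31]
-90 30 -20 (-0.15, 0, 0.2) [ 0.57 -0.11 -1.13  2.27  1.16  1.05 -2.06]
-90 30 0 (-0.02, 0, 0.065) [ 0.93  0.57 -1.29  2.38  2.11  1.1  -2.25]
-90 50 -20 (-0.02, 0, 0.065) [-0.02  0.23 -0.21  2.07  1.05  0.73 -1.78]
-90 50 -20 (-0.15, 0, 0.2) [ 0.61 -0.19 -0.9   2.09  0.6   0.91 -1.41]
-90 50 0 (-0.02, 0, 0.065) [ 0.33  0.15 -0.43  2.17  1.13  0.43 -1.49]
-90 50 0 (-0.15, 0, 0.2) [-0.02 -0.28 -0.21  2.21  0.57  0.71 -1.03]
-90 50 20 (-0.02, 0, 0.065) [ 1.09  0.22 -1.05  2.19  0.95  0.22 -0.84]
```

```bash
python3 - <<'E'
from h import *
effector.close(5)
p=np.array(manip.current_tool_pos()); manip.servo_line((p+[0,0,.2]).tolist(),vel=.25)
for az in (-15,-20):
    P=rolled(pose(-.15,0,.2,30,az),180); q=manip.solve_ik(P[0].tolist(),P[1].tolist())
    print(az,q)
    if q is not None: manip.move_pose(P[0].tolist(),P[1].tolist()); break
print(manip.current_clock(),manip.current_finger_gap(),np.round(manip.current_q(),2),manip.current_tool_pos())
o=R.from_quat(manip.current_tcp_rot()).as_quat()
for pitch in (20,25,30,35):
  for a in (0,-5,-10,-15):
    s=""
    for pp in [(-.06,0,.1),(-.06,-.05,.05),(-.005,-.05,.045),(-.005,.05,.045),(-.005,0,.065)]:
      P=rolled(pose(*pp,pitch,a),180); s+="-" if manip.solve_ik(P[0].tolist(),P[1].tolist()) is None else "x"
    print(pitch,a,s)
im=viewer.get_image("wrist"); cv2.imwrite("pics/w1.png",im[:,:,::-1])
E
```

```text
-15 [ 0.36260217 -0.16852117 -0.89134424  2.32061274  1.18009807  0.93273347
 -0.4409588 ]
4.85 -2.89413805662725e-05 [ 0.36 -0.17 -0.89  2.32  1.18  0.93 -0.44] [ 0.50664935 -0.04268004  0.38514323]
20 0 ---x-
20 -5 ---xx
20 -10 x-xxx
20 -15 x-xxx
25 0 ---xx
25 -5 ---xx
25 -10 x-xxx
25 -15 x-xxx
30 0 --xxx
30 -5 x-xxx
30 -10 x-xxx
30 -15 xxxxx
35 0 x-xxx
35 -5 x-xxx
35 -10 xxxxx
35 -15 xxxxx
```

View pics/w1.png

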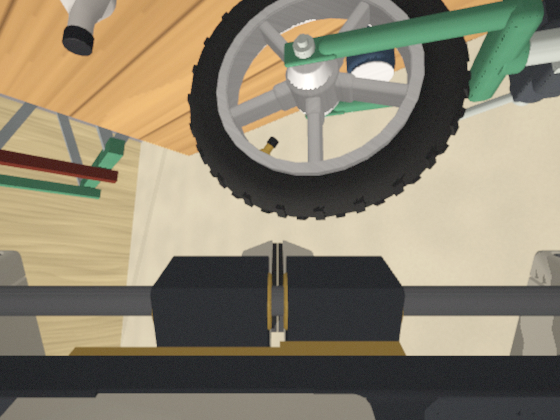

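Wrist view (upside down): hub nut (303,45), valve near the top of the rim, foot (263,153), tip (274,142). Spokes run to about (316,165), (228,108) and (405,92).

```bash
cat >> h.py <<'E'
def onplane(c,u,v,x):
    e,d=ray(c,u,v); e=Rs.inv().apply(e-C); d=Rs.inv().apply(d); return e+d*(x-e[0])/d[0]
E
python3 - <<'E'
from h import *
W=viewer.get_calibration("wrist")
for n,u,v,x in (("nut",303,45,-.071),("foot",263,153,0),("tip",274,142,0),("sp top",316,165,-.015),("spR",228,108,-.015),("spL",405,92,-.015)):
    p=onplane(W,u,v,x); print(n,p.round(4),"r",np.hypot(p[1],p[2]).round(4),"ang from up toward -y(deg)",np.degrees(np.arctan2(-p[1],p[2])).round(1))
E
```

```text
nut [-0.071   0.0021  0.0083] r 0.0086 ang from up toward -y(deg) -14.0
foot [ 0.     -0.0569  0.0762] r 0.0951 ang from up toward -y(deg) 36.7
tip [ 0.     -0.0445  0.0648] r 0.0786 ang from up toward -y(deg) 34.5
sp top [-0.015   0.0026  0.101 ] r 0.1011 ang from up toward -y(deg) -1.5
spR [-0.015  -0.0933  0.025 ] r 0.0966 ang from up toward -y(deg) 75.0
spL [-0.015   0.0902  0.0354] r 0.0969 ang from up toward -y(deg) -68.5
```

```bash
cat >> h.py <<'E'
PITCH,AZ,RT,X0=30,-5,.057,.0
def at(phi,back=0.):
    """tool pose with tip at wheel angle phi (deg from up toward -y), backed off along the fingers"""
    f=np.radians(phi); P=rolled(pose(X0,-RT*np.sin(f),RT*np.cos(f),PITCH,AZ),180)
    return (P[0]-back*R.from_quat(P[1]).apply([0,0,1])).tolist(),P[1].tolist()
def fphi(ps):
    """finger angle that touches a spoke standing at ps"""
    s=np.radians(ps); d=.0065+.019*np.cos(s)+.011*abs(np.sin(s)); return ps-np.degrees(np.arcsin(d/RT))
def goto(phi,back=0.,vel=.06): manip.servo_line(*at(phi,back),vel=vel)
def snap(n):
    W=viewer.get_calibration("wrist"); im=viewer.get_image("wrist"); cv2.imwrite(f"pics/{n}.png",im[:,:,::-1]); return W
def st(): print("t",manip.current_clock(),"F",np.round(manip.current_force(),1))
E
python3 - <<'E'
from h import *
print([ (p,round(fphi(p))) for p in (-22,0,50)])
for ph in (-60,-36,0,20):
  for b in (0,.04,.07):
    P=at(ph,b); print(ph,b,P[0][2].__round__(3),manip.solve_ik(*P) is not None,end="; ")
P=at(-36,.07)
try:
    manip.move_pose(*P); st(); goto(-36,.035); st(); snap("w2")
except manip.PlanningError as e: print(e)
E
```

```text
[(-22, -52), (0, -27), (50, 22)]
-60 0 0.213 True; -60 0.04 0.234 True; -60 0.07 0.248 True; -36 0 0.231 True; -36 0.04 0.251 True; -36 0.07 0.266 True; 0 0 0.242 True; 0 0.04 0.262 True; 0 0.07 0.277 True; 20 0 0.239 True; 20 0.04 0.259 True; 20 0.07 0.274 False; t 5.5667 F [-0.1  0.3  0.3]
t 6.3 F [ 0.6  0.1 -0.4]
```

View pics/w2.png

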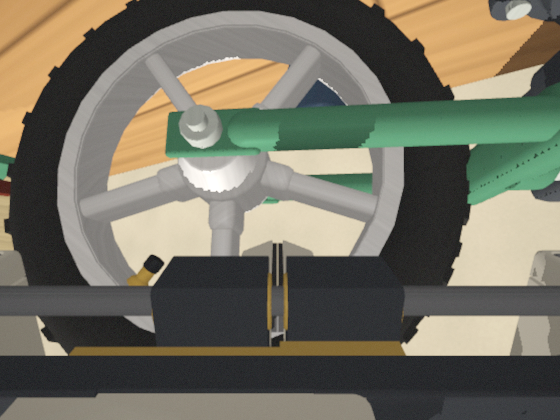

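The closed fingers (tips ~(277,248)) aim into the gap between the upright spoke (225,235) and the next one (375,208). The valve (145,270) is on the other side and the fork is clear. Inserting and pushing the first spoke.

```bash
python3 - <<'E'
from h import *
goto(-36,0,.05); st()
for s in (0,12,25,37,50):
    goto(fphi(s)); st()
    if np.linalg.norm(manip.current_force())>12: print("stop"); break
snap("w3"); print(manip.current_tool_pos(),at(fphi(50))[0])
E
```

```text
t 7.2 F [-0.3  0.6 -0.6]
t 7.5083 F [0.3 0.2 0.6]
t 7.825 F [-0.   0.1 -0.6]
t 8.175 F [ 0.3 -0.6 -0.3]
t 8.525 F [0.9 0.  0.2]
t 8.9083 F [-0.4  0.1 -0.4]
[ 0.63275248 -0.12574351  0.23789928] [0.6330375766739047, -0.12493898770987975, 0.2380093360894936]
```

View pics/w3.png

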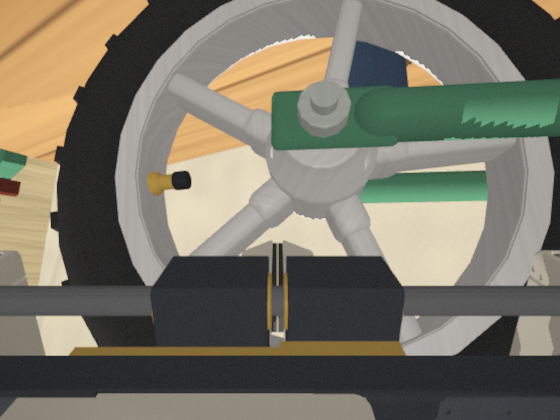

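The wheel turned as planned: the valve is now at about 9 o'clock in this inverted view (foot (150,183), tip (190,180)), the pushed spoke at ~50°, and the next spoke at ~-22°. Second push next.

```bash
python3 - <<'E'
from h import *
goto(fphi(46)); goto(fphi(46),.045); goto(-57,.045,.12); st()
goto(-57,0,.05); st()
for s in (-22,-10,2,14,26,38,50):
    goto(fphi(s)); st()
    if np.linalg.norm(manip.current_force())>12: print("stop"); break
goto(fphi(46)); goto(fphi(46),.045); goto(-57,.045,.12); st(); W=snap("w4")
import pickle; pickle.dump(W,open("w4.pkl","wb"))
E
```

```text
t 10.8333 F [-0.6 -0.3  0.3]
t 11.8833 F [-1.3 -0.2 -0.6]
t 12.1333 F [-1.   0.6  0.2]
t 12.5 F [0.3 0.1 0.1]
t 12.875 F [ 0.6  0.4 -0.4]
t 13.1917 F [-0.4  0.1 -0.1]
t 13.525 F [ 0.5  0.3 -0.2]
t 13.875 F [-0.1 -0.   0.7]
t 14.2417 F [-0.3 -0.7  0.4]
t 16.1167 F [-0.1 -0.1 -0.3]
```

View pics/w4.png

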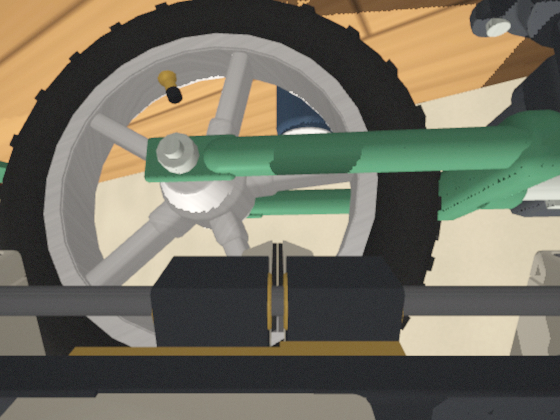

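The valve is now near the bottom: foot (166,76), tip (175,96) in the inverted view. Third push, stopping slightly short so I can measure.

```bash
python3 - <<'E'
from h import *
import pickle; W=pickle.load(open("w4.pkl","rb"))
f=onplane(W,166,75,0); t=onplane(W,175,96,0)
for p in (f,t): print(p.round(4),np.hypot(*p[1:]).round(4),np.degrees(np.arctan2(-p[1],p[2])))
d=t-f; print("stem tilt deg",np.degrees(np.arctan2(d[1],d[2])))
goto(-57,0,.05); st()
for s in (-22,-12,-5): goto(fphi(s)); st()
goto(fphi(-9)); goto(fphi(-9),.045); goto(-36,.1,.15); st()
W=snap("w5"); pickle.dump(W,open("w5.pkl","wb"))
E
```

```text
[ 0.     -0.0386 -0.0889] 0.0969 156.54458382285293
[ 0.     -0.0301 -0.0705] 0.0767 156.88616777584426
stem tilt deg 24.748784009570738
t 17.2167 F [-0.   0.4 -0.2]
t 17.4667 F [ 0.2 -0.3  0.6]
t 17.8 F [0.4 0.6 0.3]
t 18.0833 F [-0.3  0.1 -0.6]
t 19.75 F [ 0.9  0.1 -0.5]
```

View pics/w5.png

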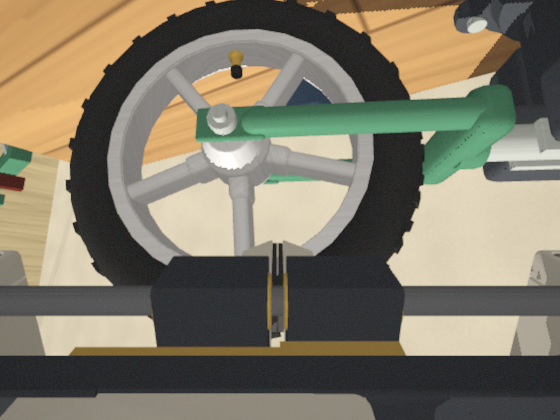

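The valve is almost straight below the axle: foot (236,53), tip (237,76), with the opposite spoke at ~(244,215). I'll put numbers on it.

```bash
python3 - <<'E'
from h import *
import pickle; W=pickle.load(open("w5.pkl","rb"))
A=lambda p:np.degrees(np.arctan2(-p[1],p[2]))
im=cv2.imread("pics/w5.png")
f=onplane(W,236,52,0); t=onplane(W,237,76,0)
for p in (f,t): print(p.round(4),np.hypot(*p[1:]).round(4),A(p))
d=t-f; print("stem tilt",np.degrees(np.arctan2(d[1],d[2])))
# spoke centre lines on the front face: inner & outer points
for n,a,b in (("top",(242,195),(245,245)),("right",(188,171),(135,192)),("left",(290,160),(352,172)),("lowL",(268,105),(296,62)),("lowR",(203,97),(174,73))):
    p,q=onplane(W,*a,-.015),onplane(W,*b,-.015); print(n,A(q-p).round(1),A(q).round(1))
E
```

```text
[ 0.     -0.0052 -0.0992] 0.0993 177.02176858022344
[ 0.     -0.0035 -0.0738] 0.0739 177.2749317665463
stem tilt 3.714996100245464
top -4.7 -7.0
right 69.0 64.9
left -76.5 -74.2
lowL -148.8 -145.5
lowR 132.3 141.0
```

Everything agrees on 3–4.5° short (commanded −5°). One last nudge to a commanded −1°, then back off and check.

```bash
python3 - <<'E'
from h import *
import pickle
goto(-34,.045,.12); goto(-34,0,.05); goto(fphi(-6),0,.05); goto(fphi(-1),0,.03); st()
goto(fphi(-6)); goto(fphi(-6),.045); goto(-36,.1,.15); st()
W=snap("w6"); pickle.dump(W,open("w6.pkl","wb"))
E
```

```text
t 22.0583 F [-0.2 -0.7 -0.3]
t 23.725 F [ 1.  -0.6 -0.1]
```

View pics/w6.png

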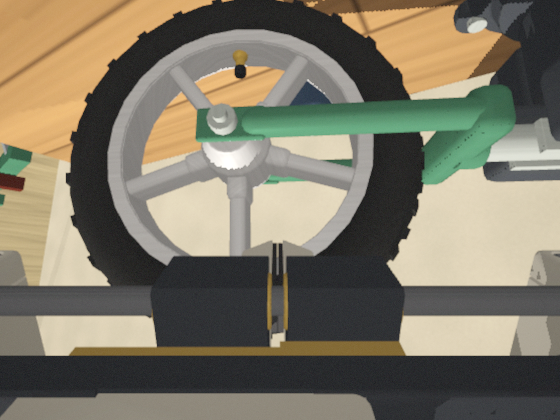

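The valve is at foot (240,53), tip (240,76), and the top spoke is now vertical at ~(238,220). Numbers and stillness next, then a bystander check from the scene camera against the first picture, and hand in if all is well.

```bash
python3 - <<'E'
from h import *
import pickle; W=pickle.load(open("w6.pkl","rb"))
A=lambda p:np.degrees(np.arctan2(-p[1],p[2]))
f=onplane(W,240,52,0); t=onplane(W,240,76,0); d=t-f
valve=[A(f)%360,A(t)%360]; tilt=np.degrees(np.arctan2(d[1],d[2])); print("valve",valve,"tilt",tilt)
p,q=onplane(W,238,195,-.015),onplane(W,237,245,-.015); print("top spoke",A(q-p),A(q))
w=viewer.get_image("wrist"); w6=cv2.imread("pics/w6.png")[:,:,::-1]
print("wheel change px",(cv2.absdiff(w,w6)[:240].max(2)>40).sum())
s=viewer.get_image("scene")[:,:,::-1]; s0=cv2.imread("pics/scene0.png")
D=cv2.absdiff(s,s0).max(2)>40
for n,(x0,y0,x1,y1) in dict(tin=(350,160,386,206),bottle=(280,318,316,354),wrench=(240,240,284,316),gauge=(238,188,256,244)).items(): print(n,D[y0:y1,x0:x1].mean().round(3))
cv2.imwrite("pics/s_end.png",s); st()
E
```

```text
valve [np.float64(179.20203918232332), np.float64(179.43050607560073)] tilt 1.4647599562017215
top spoke -0.42219475860136396 -2.7675156353725723
wheel change px 1758
tin 0.0
bottle 0.0
wrench 0.0
gauge 0.38
t 23.875 F [-1.   0.3 -0.3]
```

View pics/s_end.png

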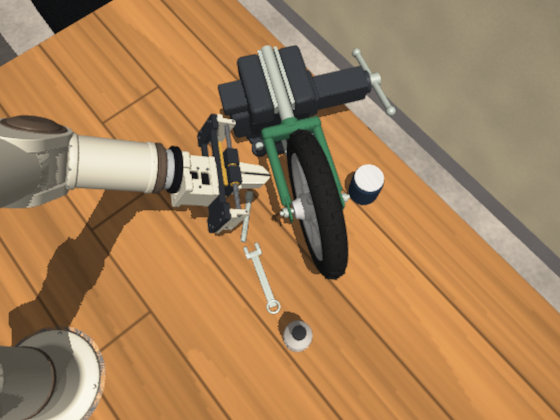

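The tin, bottle and wrench are unmoved. The gauge lies in the same place, partly hidden by the gripper. The wrist-picture difference may just be the arm settling, so I'll check stillness with two fresh pictures.

```bash
python3 - <<'E'
from h import *
g=lambda: cv2.cvtColor(viewer.get_image("wrist"),cv2.COLOR_RGB2GRAY)
manip.sleep(.5); a=g(); manip.sleep(1.); b=g()
w6=cv2.imread("pics/w6.png",0)
for n,i in (("w6",w6),("a",a)):
    print(n,(cv2.absdiff(i,b)[:240]>40).sum(), "shift wheel",cv2.phaseCorrelate(np.float32(i[20:230,70:420]),np.float32(b[20:230,70:420]))[0],"valve",cv2.phaseCorrelate(np.float32(i[40:90,215:265]),np.float32(b[40:90,215:265]))[0])
if (cv2.absdiff(a,b)[:240]>40).sum()<150: manip.hand_in(); print("handed in",manip.current_clock())
E
```

```text
w6 1811 shift wheel (-0.10321465959236775, 0.849307246157764) valve (-0.1367269787737868, 0.7167800821570331)
a 5 shift wheel (0.004615172230018061, -0.054189310996193285) valve (-0.019796001657866213, -0.11862306212547225)
the job is handed in; nothing more can be done
the job is handed in; nothing more can be done
```

The valve is at the bottom of the rim with its stem pointing up at the axle, and I handed the job in after about 25 s of the 72 s. There is no verdict yet.

- **How it was done:** I kept the fingers shut and pushed the wheel round by three successive spokes on the upper side, using the outside of the fingers. A last small nudge closed the remaining 4° or so. The fingers never entered the gap with the valve. The wrist force read about 1.5 N or less at every check between moves.
- **Valve angle:** The final wrist picture gives 179.2–179.4° round the wheel (180° is the goal) and a stem tilt of about 1.5°. The opposite spoke's line reads −0.4° by its direction and −2.8° by its outer end. All of these are inside the 6° limit, but they differ by about 2°, roughly what my estimate of the axle position allows.
- **Stillness:** The first check failed, with 1,758 pixels changed. The whole picture had shifted by under 1 pixel, which I put down to the arm settling. Two fresh pictures 1 s apart matched (5 pixels changed), with the arm backed off.
- **Bystanders:** The tin, bottle and wrench showed no change from the first picture. The gauge check read 38% changed because the gripper partly hid it. The part I could see had not moved, but I couldn't confirm the rest.

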